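# Refit the strainer and latch the scrap-chute gate

### The job

Put the brass strainer disk back into the round mouth of the scrap chute so that it lies flat on the bottom of its recess, and let go of it; then push the sliding gate shut over it by its blue fin until the yellow spring catch clicks down behind the red lug and holds the gate. Push by feel and stop soon after the click: do not ram the gate so hard that the rubber buffer behind it is squeezed right in. Leave the two cups and the detergent bottle standing where they are, and end with the hand off everything.

Things in the scene. Friction and masses are not known exactly. Their poses are not given: they have to be found in the camera images.
- chute: Scrap-chute head fixed on the counter, place and yaw vary: aluminium block 430 mm long (x), 180 wide (y); origin under its centre, z up. Deck 45 mm above the counter; along both long edges a dark rail (78 to 90 mm off the centre line), top 88 mm above the counter. Mouth at x = +35 mm on the centre line; the gate slides along +x to shut. A grey catch block with buffer and catch is at its +x end.
- mouth (a point): Centre of the floor of the mouth's recess, 37 mm above the counter. The recess is 90 mm in diameter and 8 mm deep below the deck, with a 2 mm chamfer at the rim; its floor carries the strainer.
- nose_nominal (a point): On the chute: where the nose of the yellow catch rests ON AVERAGE (79 mm up; arm 20 mm wide, its top 101 mm up, reaching 70 mm to the grey block at +x, 105 mm tall). The whole block with catch and buffer is bolted up to 12 mm nearer or farther along the chute's x each time; this point does not show that shift, so the latching point must be felt or seen.
- strainer: Loose brass strainer disk, 84 mm diameter, 6 mm thick, with an upright black knob in its middle, 16 mm diameter, 28 mm tall (top 34 mm above the underside). 0.26 kg, give or take 30 %. Origin: centre of the underside, z up; starts flat on the counter, knob up. Seated, its knob passes 4 mm below the gate; not seated, the gate runs against it.
- gate_fin (a point): Top middle of the gate's blue fin, 119 mm above the counter; axes as the chute's. Fin: 12 mm thick along x, 80 wide along y, 40 tall above the gate plate (top 79, underside 75 mm up). Push it from behind (-x face, free down to the deck) or pinch it. The plate is 146 mm wide and reaches 149 mm ahead of the fin; at its leading end a red lug 10 mm tall, ramp in front.
- gate (a joint): Gate travel towards shut (chute's +x), in m: 0 = open stop. Starts at 0 to 0.02, mouth fully open; latched at about 0.165, give or take 0.012 with the place of the catch block. Sliding friction about 4 N; lifting the catch adds 4 to 9 N, gone again at the click, after which the buffer adds 1 N per mm. It stays where it is left.
- catch (a joint): Angle of the yellow catch, rad: 0 when down, about 0.14 while its nose rides on top of the lug (nose lifted 10 mm), back to 0 with a click when the lug has passed. A light spring holds it down.
- buffer (a joint): How far the rubber buffer is pushed in, in m: 0 when free, a spring of about 1 N per mm. It is met about 5 mm before the latched position; the catch falls home at about 6 mm, a latched gate rests with it at about 5 mm, and over 20 mm counts as rammed.
- cup_a: Lime-green cup standing upright on the counter, 68 mm across and 85 mm tall, loose; origin at the centre of its underside. Leave it alone.
- cup_b: Darker green cup, the same size, loose; origin at the centre of its underside. Leave it alone.
- detergent: Yellow detergent bottle, 64 mm across and 150 mm tall, loose, standing; origin at the centre of its underside. Leave it alone.
There are look-alikes about, which are no part of the job. Several things look just like the strainer: the one meant starts nearest to the robot's base.

How it is judged:
By the outcome, as a careful person would: the job done as asked, in the order asked, and still so for the second after the job is handed in, with the robot touching nothing.
It also fails if it takes over 64 s, if anything falls off the work surface, if the arm or the gripper's body presses on something with over 40 N, if the wrist force passes 120 N, or if a joint passes its speed limit or range.

### The arm

A 6-joint arm with a two-finger parallel gripper is mounted at the origin on the work surface. World frame = base frame: x ahead of the robot, y to its left, z up, the work surface at z = 0. Lengths are in mm, angles in rad, forces in N, time in s.
With the tool pointing down it reaches from about 350 to 975 mm from the base axis. Payload 7.1 kg.
Tool frame: the origin (TCP) lies at the very end of the fingers, on their centre line; the grasp point (between the pads) lies 19 mm behind it; z points along the fingers, y is the direction in which the jaws open and shut (so a half turn about z gives the same grasp; the last joint's range is limited). The gripper opens to 88 mm and grips with 3 to 60 N. Pads are 20 mm wide; open, the fingers measure 115 mm over their backs; the gripper's body (75 mm by 178 mm) begins 61 mm behind the grasp point.
Start: joints at [-1.281, 0.423, 1.63, -0, 1.089, -0.019], TCP at [189.965, -595.414, 222.675] pointing down, gripper open.
Joint ranges: [-3, 3], [-0.9, 2.11], [0.09, 2.58], [-1.31, 4.45], [0.11, 2.69], [-2.54, 2.54]. Speed limits (rad/s): [2.39, 2.39, 3.01, 3.14, 3.14, 3.14].

### API

Orientations are given as a rotation vector (axis times angle).
In Python, from workcell import monitor, vision, order, find_in, regions_of, place_of gives the robot as it stands. The module is installed in compiled form; this text tells all that it offers.
- The arm moves only by the tool carry_out, never from a script. Its argument "targets" is a list of rows, each a list of 3 entries, a list of its own where there are three numbers: the turn, a rotation vector about the world's x, y, z in degrees, then the shift along the world's x, y, z in mm, then the finger opening in mm, from 0 to 87.8. In form: [[[rx, ry, rz], [x, y, z], hand], ...]. A call has 1 to 10 rows; each row is the pose to reach, as a shift and turn from the pose commanded when the call began; what a row does not reach only later rows make up. A row lasts 1/12 s, in which the tool goes at most 41.7 mm and 7.16 degrees, less where a joint would pass 70% of its speed; a pose out of reach is approached as far as the arm can. A call with a gripper value outside its range is refused whole. The fingers move at their own pace and stop on an object; the grip force is fixed at half the most. Time passes only in rows, so rows that repeat a pose let the fingers close. It gives the time, the measured TCP pose, the force and the opening at its end, in the units of the state.
- monitor.get_obs(): the state, without advancing time (a new reading comes with each control period).
- vision.get_image(name): name is "scene" or "top" or "wrist"; returns the picture (480x640x3 uint8, red, green, blue); there is no depth.
- vision.camera_model(name): a dict with "K" (3x3 intrinsics, pixels), "dist" ([k1, k2, p1, p2, k3] as OpenCV has them; the pictures are not rectified), "rvec" (rotation vector, rad) and "tvec" (3), from world to camera coordinates, as OpenCV has them. Camera axes: x right, y down, z forward; pixel columns grow to the right and rows downward; lengths in mm; the calibration is good to about 2 mm. A picture is of the moment at which its call begins: read the wrist's pose just before it. camera_model takes no time and is no camera call; for the wrist camera it gives the pose at the moment of the call.
- order.close_job(): hands the job in, once; it reports no verdict.
Trained networks look in the newest picture that a camera, given by its name, has taken for a name from the list of things; names that differ only in an ending like _2 or _b are one class to them, and where a whole thing is asked for, a point or a joint stands for the part that bears it (a point fixed in the world has none). Each returns a list of dicts, best first, with "confidence" (0 to 1); they miss things now and then, are a little off and sometimes report something else, mostly with a low value. They report only what shows in the picture. A call takes as long as a camera call. They do not tell look-alikes from the thing itself.
- find_in(query, camera): "point" ([x, y, z] in mm, in the coordinates of the camera as it stood for that picture, good to about 4 mm: the middle of the surface that is visible of it).
- regions_of(query, camera): "mask" (480x640 bool, what is visible of it).
- place_of(query, camera): "point" ([x, y, z] in mm, in the coordinates of the camera as it stood for that picture, good to about 4 mm: a listed point, or the origin of a listed thing).
The state is a dict: "t": time; "qpos": joint angles; "qvel": joint speeds; "joint_torque": joint torques, N m; "ee_pos": TCP position; "orientation": TCP orientation; "ft_force": force on the tool from outside, world axes, zero at the start; "moment": the same for the moment, N m; "width": finger opening in mm.
Only numpy, scipy, OpenCV 4.12 (cv2) and the standard library are available. Lean on these libraries where they do the work, as an engineer would, in place of code of your own. Each camera call takes 0.05 s, during which the arm holds its last target.

## Working session

There is one attempt and no reset: what is moved stays moved. The work goes in short steps, Python scripts to look and compute and a tool call to move; the robot and the scene stay as the last step left them, time stands still between calls to the robot, and variables do not carry over. Pictures are saved under pics/ and viewed, and the job is handed in when it is done.

Besides the shell and the picture viewer there is one more tool, called after "Request:" by a JSON object that holds its "api" and its "payload", one argument or row to a line. carry_out: Moves the arm, as the interface text tells. Its arguments: {"type":"object","properties":{"targets":{"type":"array","items":{"type":"array"}}},"required":["targets"]}

```bash
mkdir -p pics; cat > h.py <<'E'
import numpy as np, cv2
from workcell import monitor, vision, order, find_in, regions_of, place_of
def shot(cam,fn):
    im=vision.get_image(cam); cv2.imwrite('pics/'+fn,cv2.cvtColor(im,cv2.COLOR_RGB2BGR)); return im
def model(cam):
    m=vision.camera_model(cam); return [np.array(m[k],float) for k in('K','dist','rvec','tvec')]
def toworld(p,cam,m=None):
    K,d,r,t=m or model(cam); R=cv2.Rodrigues(r)[0]; return R.T@(np.array(p,float)-t.ravel())
def proj(P,cam,m=None):
    K,d,r,t=m or model(cam); return cv2.projectPoints(np.array(P,float).reshape(-1,1,3),r,t,K,d)[0].reshape(-1,2)
def onz(uv,z,cam,m=None):
    K,d,r,t=m or model(cam); R=cv2.Rodrigues(r)[0]
    n=cv2.undistortPoints(np.array(uv,float).reshape(-1,1,2),K,d).reshape(-1,2)
    ray=(R.T@np.c_[n,np.ones(len(n))].T).T; c=-R.T@t.ravel()
    return c+ray*((z-c[2])/ray[:,2])[:,None]
E
python3 - <<'E'
from h import *
np.set_printoptions(precision=1,suppress=True)
for c in('scene','top'):
    shot(c,c+'0.png')
    for q in ['strainer','mouth','gate_fin','nose_nominal','chute','cup_a','detergent']:
        for r in place_of(q,c): print(c,q,round(r['confidence'],2),toworld(r['point'],c))
o=monitor.get_obs();print(o)
E
```

```text
scene strainer 0.96 [760.2 217.3  -0.6]
scene strainer 0.52 [549.2  47.3  81.1]
scene mouth 0.98 [542.5 -22.6  38.2]
scene gate_fin 0.6 [ 521.6 -233.6  116.4]
scene gate_fin 0.27 [496.9 372.9  -2.8]
scene nose_nominal 0.92 [549.7  44.1  78.6]
scene chute 0.81 [538.2 -59.4  -0.2]
scene cup_a 0.84 [ 446.5 -384.1   -0.5]
scene cup_a 0.72 [ 614.5 -441.6   -1.4]
scene detergent 0.8 [695.9 333.3   2.8]
top strainer 0.92 [758.2 210.8   2.7]
top strainer 0.78 [631.8 444.5   0.5]
top strainer 0.7 [499.1 374.8  -1.1]
top mouth 0.79 [544.9 -26.8  39.7]
top gate_fin 0.58 [ 522.  -232.6  115.2]
top nose_nominal 0.61 [550.3  39.   77.3]
top chute 0.6 [537.9 -61.   -3.4]
top cup_a 0.72 [ 618.1 -441.    -1.6]
top cup_a 0.7 [ 447.  -388.3    3.2]
top detergent 0.94 [698.7 327.3  -1.9]
top detergent 0.56 [ 449.7 -385.     2.7]
{'t': 0.8, 'qpos': array([-1.3,  0.4,  1.6,  0. ,  1.1, -0. ]), 'qvel': array([ 0., -0., -0., -0., -0.,  0.]), 'joint_torque': array([  0. , -54.5, -27.4,   0.1,   0. ,  -0. ]), 'ee_pos': array([ 190. , -595.4,  222.7]), 'orientation': array([-3.1, -0.5, -0. ]), 'ft_force': array([-0.4,  0.3,  0.5]), 'moment': array([-0.,  0., -0.]), 'width': 87.78931396559223}
```

View pics/scene0.png

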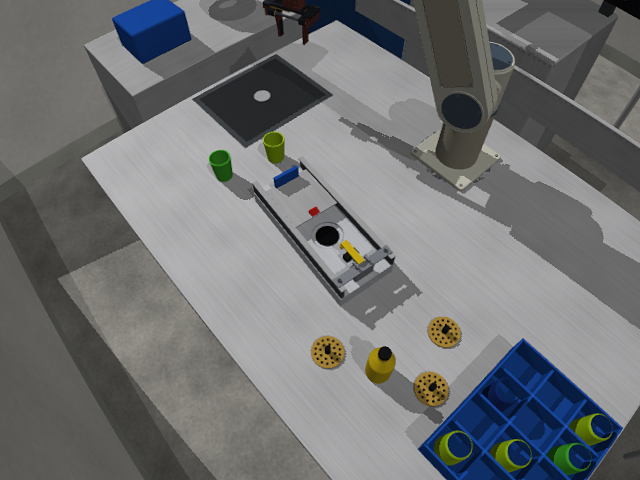

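View pics/top0.png

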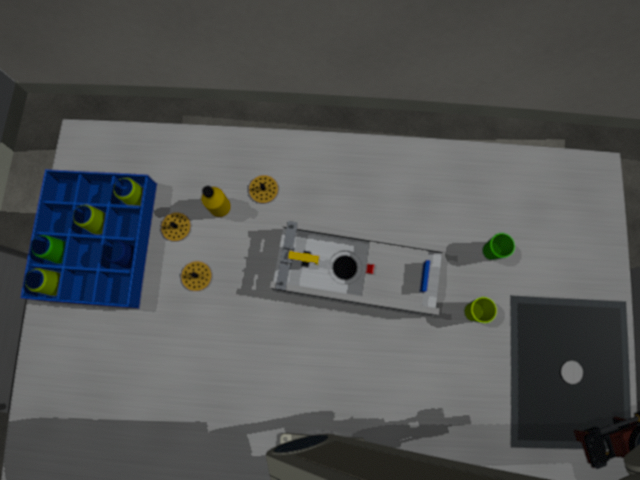

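The strainer look-alikes in the top picture are at px (263,189), (176,226) and (196,276), which is 787, 772 and 623 mm from the base. I choose (196,276), at about (499,374). Next is a close crop and a more exact fit of the chute.

```bash
python3 - <<'E'
from h import *
np.set_printoptions(precision=3,suppress=True)
a=cv2.imread('pics/top0.png')[225:325,150:300]; b=cv2.imread('pics/top0.png')[210:330,250:460]
c=cv2.imread('pics/scene0.png')[290:410,390:490]; d=cv2.imread('pics/scene0.png')[140:310,240:420]
f=lambda x:cv2.resize(x,(400,300),interpolation=cv2.INTER_CUBIC)
cv2.imwrite('pics/crop0.png',np.vstack([np.hstack([f(a),f(b)]),np.hstack([f(c),f(d)])]))
o=monitor.get_obs();print(cv2.Rodrigues(o['orientation'])[0])
for c in('scene','top'):
    K,dd,r,t=model(c);print(c,K[0,0],(-cv2.Rodrigues(r)[0].T@t.ravel()))
m=vision.camera_model('wrist');R=cv2.Rodrigues(np.array(m['rvec']))[0];print(-R.T@np.array(m['tvec']).ravel(),R,m['K'])
E
```

```text
[[ 0.953  0.304  0.   ]
 [ 0.304 -0.953  0.   ]
 [ 0.    -0.    -1.   ]]
scene 444.4231737884844 [ 998.395  462.748 1091.793]
top 460.57816178858405 [ 354.114   14.837 1249.951]
[ 263.028 -571.899  384.989] [[ 0.304 -0.953 -0.001]
 [-0.915 -0.292  0.279]
 [-0.266 -0.084 -0.96 ]] [[346.952   0.    321.769]
 [  0.    346.952 239.87 ]
 [  0.      0.      1.   ]]
```

View pics/crop0.png

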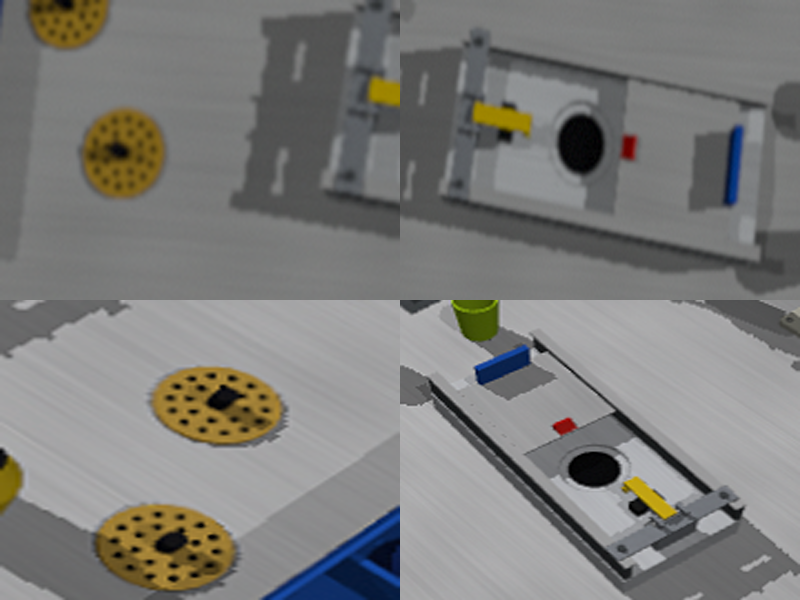

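The crop confirms it: the chosen disk at top px (196,276), scene px (444,330), is brass with an upright black knob and nothing near it. The gate is open, the mouth is empty at top px (345,267), and the catch nose is about (319,258). Now I'll move over the strainer.

Request:
{"api": "carry_out", "payload": {
  "targets": [
    [[0,0,65],[290,395,40],60],
    [[0,0,65],[290,395,40],60],
    [[0,0,65],[290,395,40],60],
    [[0,0,65],[290,395,40],60],
    [[0,0,65],[290,395,40],60],
    [[0,0,65],[290,395,40],60],
    [[0,0,65],[290,395,40],60],
    [[0,0,65],[290,395,40],60],
    [[0,0,65],[290,395,40],60],
    [[0,0,65],[300,430,40],60]
  ]
}}

```text
t: 1.63
ee_pos: [434.2, -257.2, 256.4]
orientation: [2.351, 2.082, 0.001]
ft_force: [0.5, -0.2, -0.3]
width: 60.3
```

Request:
{"api": "carry_out", "payload": {
  "targets": [
    [[0,0,0],[60,160,0],40],
    [[0,0,0],[60,160,0],40],
    [[0,0,0],[60,160,0],40],
    [[0,0,0],[60,160,0],40],
    [[0,0,0],[60,160,0],40],
    [[0,0,0],[60,160,0],40]
  ]
}}

```text
t: 2.13
ee_pos: [493.5, -96.6, 255.9]
orientation: [2.354, 2.08, 0.0]
ft_force: [-0.4, -0.7, 1.1]
width: 40.3
```

```bash
python3 - <<'E'
from h import *
np.set_printoptions(precision=1,suppress=True)
o=monitor.get_obs();print(o['t'],o['ee_pos'],o['qvel']);print(cv2.Rodrigues(o['orientation'])[0])
m=model('wrist'); shot('wrist','w1.png')
for q in ['mouth','gate_fin','nose_nominal','chute','catch']:
    for r in place_of(q,'wrist'): print(q,round(r['confidence'],2),toworld(r['point'],0,m))
import pickle;pickle.dump(m,open('w1.pkl','wb'))
E
```

```text
2.1333 [493.5 -96.6 255.9] [-0.1 -0.   0.  -0.   0.  -0. ]
[[ 0.1  1.   0. ]
 [ 1.  -0.1 -0. ]
 [-0.   0.  -1. ]]
mouth 0.64 [546.4 -30.7  39. ]
gate_fin 0.67 [ 528.9 -230.7  120. ]
nose_nominal 0.95 [550.3  41.4  78. ]
chute 0.92 [542.2 -64.6  -1.4]
chute 0.15 [544.  -33.6  39.7]Traceback (most recent call last):
  File "<stdin>", line 6, in <module>
ValueError: it knows: chute, cup, detergent, gate_fin, mouth, nose_nominal, strainer
```

View pics/w1.png

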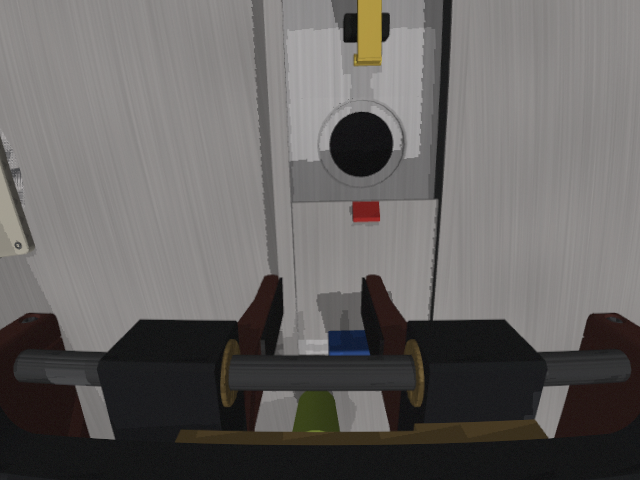

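```bash
python3 - <<'E'
from h import *
np.set_printoptions(precision=1,suppress=True)
m=model('wrist')
im=cv2.imread('pics/w1.png'); g=cv2.cvtColor(im,cv2.COLOR_BGR2GRAY)
c=(g<30).astype('uint8'); c[:90]=0;c[190:]=0;c[:,:300]=0;c[:,420:]=0
cs=max(cv2.findContours(c,0,1)[0],key=cv2.contourArea); e=cv2.fitEllipse(cs);print('hole',e)
P=onz(cs.reshape(-1,2),37,0,m)[:,:2]; print('hole world',cv2.fitEllipse(P.astype('float32')))
print('rim ctr',onz([[361,143]],45,0,m), 'gate edge',onz([[291,202],[438,198]],79,0,m))
hsv=cv2.cvtColor(im,cv2.COLOR_BGR2HSV)
red=((hsv[...,0]<6)&(hsv[...,1]>150)&(hsv[...,2]>90)).astype('uint8'); red[250:]=0
ys,xs=np.nonzero(red);print('red',xs.min(),xs.max(),ys.min(),ys.max())
R=np.vstack([im[0:260,240:500]]);cv2.imwrite('pics/w1c.png',cv2.resize(R,(780,600*780//780),interpolation=cv2.INTER_CUBIC))
E
```

```text
hole ((360.91448974609375, 143.8710479736328), (60.479827880859375, 63.298309326171875), 15.7457914352417)
hole world ((543.2001953125, -33.87555694580078), (64.74668884277344, 65.46333312988281), 170.7373046875)
rim ctr [[542.5 -32.2  45. ]] gate edge [[464.6 -78.8  79. ]
 [609.5 -93.4  79. ]]
red 353 379 202 221
```

View pics/w1c.png

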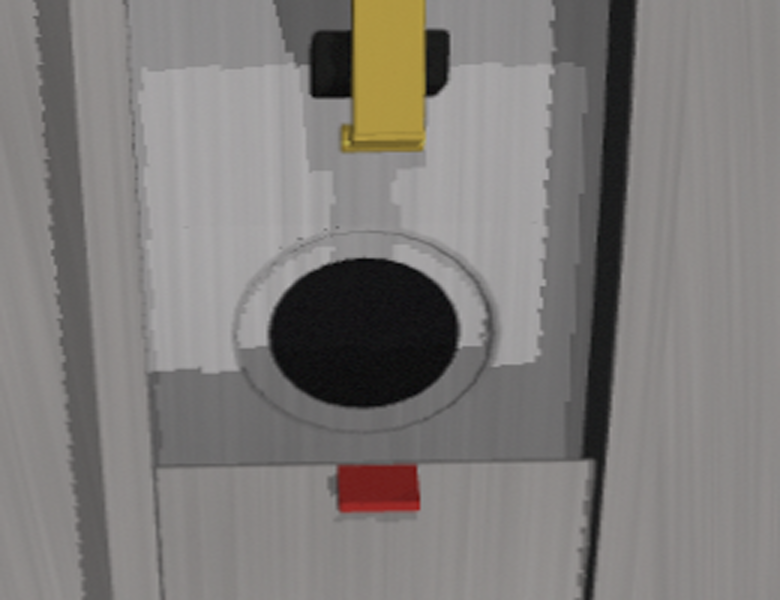

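```bash
python3 - <<'E'
from h import *
np.set_printoptions(precision=1,suppress=True)
for cam,(u,v) in(('top',(345,267)),('scene',(327,236))):
    g=cv2.cvtColor(cv2.imread(f'pics/{cam}0.png'),cv2.COLOR_BGR2GRAY)
    c=(g<35).astype('uint8'); M=np.zeros_like(c);M[v-14:v+15,u-17:u+18]=1;c*=M
    cs=max(cv2.findContours(c,0,1)[0],key=cv2.contourArea)
    print(cam,cv2.fitEllipse(cs),cv2.fitEllipse(onz(cs.reshape(-1,2),37,cam)[:,:2].astype('float32')))
    # strainer disc by mask
    regions=regions_of('strainer',cam)
    for r in regions:
        ys,xs=np.nonzero(r['mask']);print(cam,r['confidence'],xs.mean(),ys.mean(),onz([[xs.mean(),ys.mean()]],6,cam))
E
```

```text
top ((344.7435607910156, 267.1209716796875), (21.933948516845703, 22.292898178100586), 114.93858337402344) ((543.0687866210938, -30.810468673706055), (59.0529670715332, 59.27686309814453), 143.52037048339844)
top 0.86 195.69277108433735 275.71385542168673 [[498.5 372.8   6. ]]
top 0.66 263.3715220949264 188.90671031096562 [[757.  209.9   6. ]]
top 0.57 175.7255520504732 226.63249211356467 [[632.2 445.9   6. ]]
scene ((326.8743591308594, 235.43800354003906), (18.53072166442871, 21.996978759765625), 92.50230407714844) ((541.1090698242188, -28.73643684387207), (61.542076110839844, 62.06095504760742), 4.4188923835754395)
scene 0.75 327.43513203214695 351.4799081515499 [[757.3 214.2   6. ]]
scene 0.57 443.12 331.33125 [[499.6 373.8   6. ]]
```

The wrist picture shows the mouth hole at px (361,144), the lug at (366,211) and the catch nose at (367,60). The mouth comes out at about (542.5, -32) and the chute yaw at about 84.2°. Moving on to the strainer.

Request:
{"api": "carry_out", "payload": {
  "targets": [
    [[0,0,0],[5,400,0],40],
    [[0,0,0],[5,400,0],40],
    [[0,0,0],[5,400,0],40],
    [[0,0,0],[5,400,0],40],
    [[0,0,0],[5,400,0],40],
    [[0,0,0],[5,400,0],40],
    [[0,0,0],[5,400,0],40],
    [[0,0,0],[5,400,0],40],
    [[0,0,0],[5,400,0],40],
    [[0,0,0],[5,400,0],40]
  ]
}}

```text
t: 3.32
ee_pos: [498.1, 304.2, 255.9]
orientation: [-2.358, -2.075, -0.002]
ft_force: [-0.2, -0.7, 0.2]
width: 40.1
```

Request:
{"api": "carry_out", "payload": {
  "targets": [
    [[0,0,0],[0,25,-120],40],
    [[0,0,0],[0,25,-120],40],
    [[0,0,0],[0,25,-120],40],
    [[0,0,0],[0,25,-120],40],
    [[0,0,0],[0,25,-120],40]
  ]
}}

```text
t: 3.73
ee_pos: [497.0, 325.0, 134.2]
orientation: [-2.358, -2.074, 0.008]
ft_force: [-0.2, -0.0, 1.0]
width: 40.1
```

```bash
python3 - <<'E'
from h import *
np.set_printoptions(precision=1,suppress=True)
o=monitor.get_obs();print(o['t'],o['ee_pos'],o['qpos'])
m=model('wrist'); shot('wrist','w2.png')
for r in place_of('strainer','wrist'): print(round(r['confidence'],2),toworld(r['point'],0,m))
print(proj([[499,374,34],o['ee_pos'],o['ee_pos']*[1,1,0]],0,m))
import pickle;pickle.dump(m,open('w2.pkl','wb'))
E
```

```text
3.7333 [497.  325.  134.2] [ 0.6  0.5  1.8 -0.   0.9  0.7]
0.74 [760.2 211.9  -0.6]
0.68 [630.7 445.9  -1.4]
0.64 [499.4 370.    2.4]
[[316.4 177.9]
 [321.3 295.7]
 [322.2 229.5]]
```

View pics/w2.png

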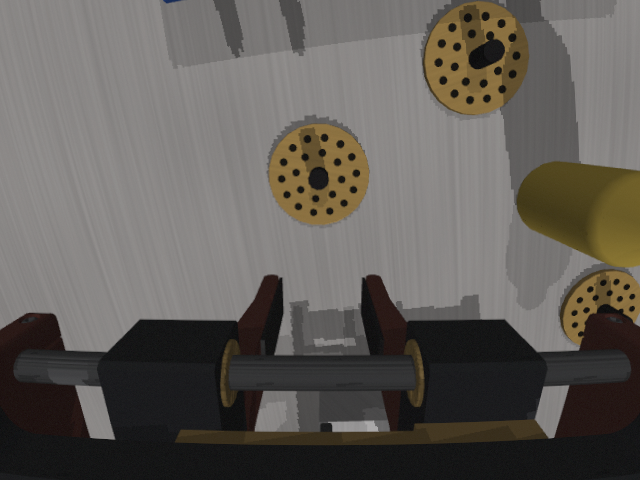

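The picture shows the target strainer at px (318,174) with its knob top at (318,178), which is about (500,374). The other two disks are at (475,58) and (600,305). I'll go over the knob and then down.

Request:
{"api": "carry_out", "payload": {
  "targets": [
    [[0,0,0],[3,49,-70],40],
    [[0,0,0],[3,49,-70],40],
    [[0,0,0],[3,49,-70],40],
    [[0,0,0],[3,49,-70],40],
    [[0,0,0],[3,49,-70],40]
  ]
}}

```text
t: 4.25
ee_pos: [502.3, 375.4, 68.4]
orientation: [2.358, 2.075, 0.005]
ft_force: [-0.2, 0.2, 0.4]
width: 40.0
```

```bash
python3 - <<'E'
from h import *
np.set_printoptions(precision=1,suppress=True)
o=monitor.get_obs();print(o['t'],o['ee_pos'],o['ft_force'])
m=model('wrist'); shot('wrist','w3.png')
print(proj([[500,374,34],[500,374,6],o['ee_pos']],0,m))
E
```

```text
4.25 [502.3 375.4  68.4] [-0.2  0.2  0.4]
[[317.9 274. ]
 [318.3 258.8]
 [321.4 295.7]]
```

View pics/w3.png

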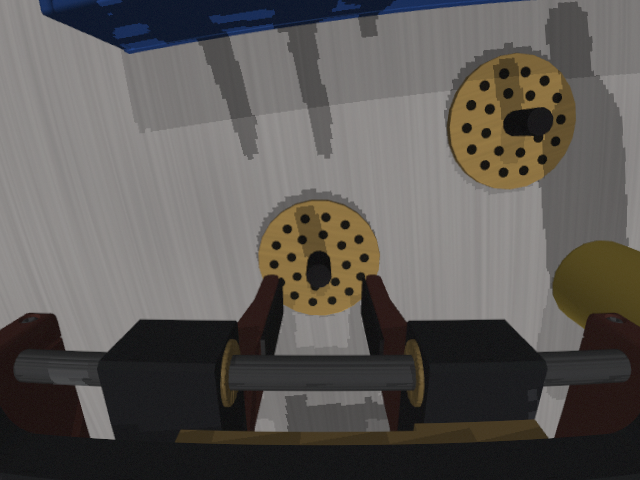

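The knob top is at px (318,272), centred between the fingers to within 2 mm. I'll descend and grip.

Request:
{"api": "carry_out", "payload": {
  "targets": [
    [[0,0,0],[-2,0,-30],40],
    [[0,0,0],[-2,0,-59],40],
    [[0,0,0],[-2,0,-59],40],
    [[0,0,0],[-2,0,-59],40]
  ]
}}

```text
t: 4.63
ee_pos: [500.0, 375.1, 8.7]
orientation: [2.359, 2.074, 0.003]
ft_force: [0.1, 0.0, 0.5]
width: 40.0
```

Request:
{"api": "carry_out", "payload": {
  "targets": [
    [[0,0,0],[0,0,0],8],
    [[0,0,0],[0,0,0],4],
    [[0,0,0],[0,0,0],4],
    [[0,0,0],[0,0,0],4],
    [[0,0,0],[0,0,0],4],
    [[0,0,0],[0,0,0],4]
  ]
}}

```text
t: 5.13
ee_pos: [499.3, 375.5, 7.7]
orientation: [2.358, 2.075, 0.001]
ft_force: [0.2, -1.2, 7.4]
width: 15.4
```

Request:
{"api": "carry_out", "payload": {
  "targets": [
    [[0,0,0],[0,0,20],4],
    [[0,0,0],[0,0,50],4],
    [[0,0,0],[0,0,90],4],
    [[0,0,0],[0,0,130],4],
    [[0,0,0],[0,0,150],4],
    [[0,0,0],[0,0,150],4]
  ]
}}

```text
t: 5.63
ee_pos: [501.2, 377.2, 162.0]
orientation: [2.358, 2.075, 0.013]
ft_force: [0.9, 1.0, -2.3]
width: 15.5
```

```bash
python3 - <<'E'
from h import *
np.set_printoptions(precision=2,suppress=True)
o=monitor.get_obs();print(o['t'],o['ee_pos'],o['ft_force'],o['width']);print(cv2.Rodrigues(o['orientation'])[0])
m=model('wrist'); shot('wrist','w4.png')
E
```

```text
5.6333 [501.22 377.17 162.04] [ 0.95  1.   -2.28] 15.517128552368076
[[ 0.13  0.99  0.01]
 [ 0.99 -0.13  0.01]
 [ 0.01  0.01 -1.  ]]
```

View pics/w4.png

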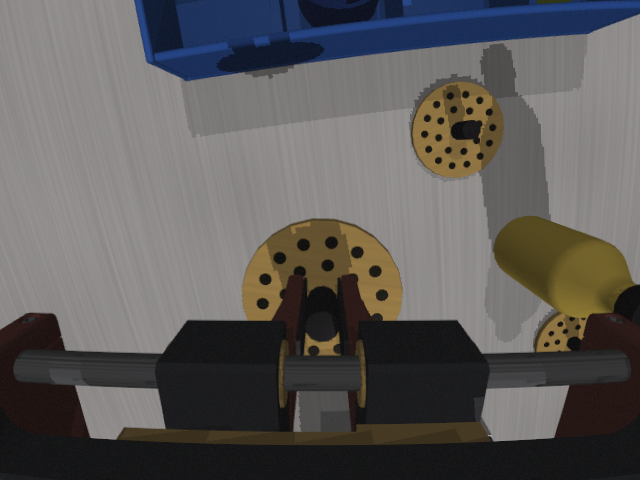

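```bash
python3 - <<'E'
from h import *
from scipy.optimize import least_squares
np.set_printoptions(precision=2,suppress=True)
o=monitor.get_obs();m=model('wrist');R=cv2.Rodrigues(o['orientation'])[0]
im=cv2.imread('pics/w4.png');h=cv2.cvtColor(im,cv2.COLOR_BGR2HSV)
b=((h[...,0]>12)&(h[...,0]<28)&(h[...,1]>90)&(h[...,2]>60)).astype('uint8')
b[:205]=0;b[318:]=0;b[:,:235]=0;b[:,405:]=0
b=cv2.morphologyEx(b,cv2.MORPH_CLOSE,np.ones((5,5)))
pts=[]
for u in range(246,400,4):
    r=np.nonzero(b[:,u])[0]
    if len(r): pts.append((u,r.min()))
for v in range(255,312,4):
    c=np.nonzero(b[v])[0]; pts+= [(c.min(),v),(c.max()+1,v)]
pts=np.array(pts,float)
th=np.linspace(0,2*np.pi,721)
def circ(p):
    # disk top-edge; tool-frame center offset(p0,p1), z p2 (top, + down), tilt p3 about tool y, p4 about tool x
    C=np.c_[42*np.cos(th),42*np.sin(th),0*th]@cv2.Rodrigues(np.array([p[4],p[3],0.]))[0].T+np.array([p[0],p[1],p[2]])
    return proj(o['ee_pos']+C@R.T,0,m)
def f(p):
    q=circ(p);return np.linalg.norm(pts[:,None]-q[None],axis=2).min(1)
for free in (0,1):
    g=(lambda x:f([x[0],x[1],1.7,0,0])) if not free else (lambda x:f([x[0],x[1],1.7,x[2],0]))
    s=least_squares(g,[0,0,0][:2+free],loss='soft_l1',diff_step=1e-3,x_scale=[1,1,.02][:2+free]);print(s.x,np.sqrt((g(s.x)**2).mean()))
E
```

```text
[-2.67  0.37] 0.8520440217958801
[-3.23  0.38 -0.13] 0.6916341020427457
```

```bash
python3 - <<'E'
from h import *
from scipy.optimize import minimize
np.set_printoptions(precision=2,suppress=True)
o=monitor.get_obs();m=model('wrist');R=cv2.Rodrigues(o['orientation'])[0]
im=cv2.imread('pics/w4.png');h=cv2.cvtColor(im,cv2.COLOR_BGR2HSV)
b=((h[...,0]>12)&(h[...,0]<28)&(h[...,1]>90)&(h[...,2]>60)).astype('uint8')
b[:205]=0;b[318:]=0;b[:,:235]=0;b[:,405:]=0
b=cv2.morphologyEx(b,cv2.MORPH_CLOSE,np.ones((5,5)))
pts=[]
for u in range(260,390,4):
    r=np.nonzero(b[:,u])[0]
    if len(r): pts.append((u,r.min()))
for v in range(255,312,4):
    c=np.nonzero(b[v])[0]; pts+= [(c.min(),v),(c.max()+1,v)]
pts=np.array(pts,float)
th=np.linspace(0,2*np.pi,721)
def circ(p):
    C=np.c_[42*np.cos(th),42*np.sin(th),0*th]@cv2.Rodrigues(np.array([0,p[3],0.]))[0].T+np.array([p[0],p[1],p[2]])
    return proj(o['ee_pos']+C@R.T,0,m)
def cost(p): return (np.linalg.norm(pts[:,None]-circ(p)[None],axis=2).min(1)**2).mean()**.5
for t in (-.15,-.1,-.05,0,.05,.1):
  for z in (1.7,):
    s=minimize(lambda x:cost([x[0],x[1],z,t]),[0,0],method='Nelder-Mead');print(t,z,s.x,s.fun)
for z in(0,1.7,3.5):
    s=minimize(lambda x:cost([x[0],x[1],z,x[2]]),[0,0,0],method='Nelder-Mead',options=dict(initial_simplex=[[0,0,0],[2,0,0],[0,2,0],[0,0,.1]]));print(z,s.x,s.fun)
ov=im.copy()
for q in circ([-2.7,.4,1.7,0]): cv2.circle(ov,tuple(int(round(a)) for a in q),0,(255,0,0))
for x in(0,-3): print('knobtop',proj(o['ee_pos']+R@np.array([x,.4,-26.3]),0,m))
cv2.imwrite('pics/w4z.png',cv2.resize(ov[200:360,220:420],(750,600),interpolation=cv2.INTER_CUBIC))
E
```

```text
-0.15 1.7 [-3.23  0.41] 0.7130955745082388
-0.1 1.7 [-3.09  0.47] 0.7220152563037776
-0.05 1.7 [-2.84  0.4 ] 0.7633807391264711
0 1.7 [-2.57  0.4 ] 0.8711977534171321
0.05 1.7 [-2.15  0.44] 1.0359762845181573
0.1 1.7 [-1.68  0.44] 1.2458468599331887
0 [-2.9   0.41 -0.19] 1.0459006991830841
1.7 [-3.18  0.41 -0.13] 0.7036133345336879
3.5 [-3.25  0.4  -0.07] 0.45654857842113433
knobtop [[322.08 321.46]]
knobtop [[322.08 327.49]]
```

View pics/w4z.png

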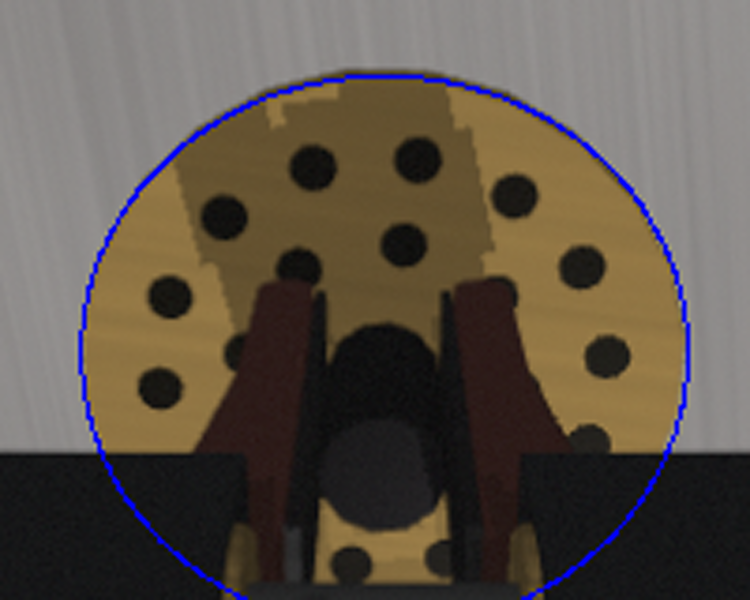

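The disk is gripped level by its knob, about 2.5 mm behind the TCP along tool x (knob top at about px (321,326)). I'll carry it over the mouth.

Request:
{"api": "carry_out", "payload": {
  "targets": [
    [[0,0,0],[42,-405,0],4],
    [[0,0,0],[42,-405,0],4],
    [[0,0,0],[42,-405,0],4],
    [[0,0,0],[42,-405,0],4],
    [[0,0,0],[42,-405,0],4],
    [[0,0,0],[42,-405,0],4],
    [[0,0,0],[42,-405,0],4],
    [[0,0,0],[42,-405,0],4],
    [[0,0,0],[42,-405,0],4],
    [[0,0,0],[42,-405,0],4]
  ]
}}

```text
t: 6.52
ee_pos: [539.0, -32.4, 154.3]
orientation: [-2.357, -2.072, 0.005]
ft_force: [0.6, 0.5, -3.2]
width: 15.4
```

Request:
{"api": "carry_out", "payload": {
  "targets": [
    [[0,0,0],[0,0,-20],4],
    [[0,0,0],[0,0,-40],4],
    [[0,0,0],[0,0,-40],4],
    [[0,0,0],[0,0,-40],4]
  ]
}}

```text
t: 6.85
ee_pos: [538.5, -29.6, 114.3]
orientation: [-2.355, -2.072, 0.007]
ft_force: [-0.6, 0.7, -2.9]
width: 15.3
```

```bash
python3 - <<'E'
from h import *
np.set_printoptions(precision=2,suppress=True)
o=monitor.get_obs();print(o['t'],o['ee_pos'],o['ft_force'],o['width'],o['qvel']);print(cv2.Rodrigues(o['orientation'])[0])
shot('wrist','w5.png')
m=model('wrist');th=np.linspace(0,6.28,13)
E
```

```text
6.85 [538.47 -29.58 114.26] [-0.62  0.7  -2.86] 15.282121519954307 [ 0.01 -0.04 -0.03 -0.    0.01  0.  ]
[[ 0.13  0.99 -0.01]
 [ 0.99 -0.13  0.  ]
 [-0.   -0.01 -1.  ]]
```

View pics/w5.png

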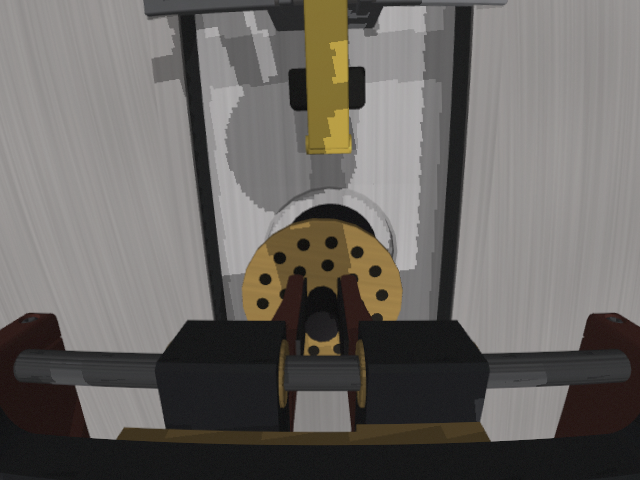

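```bash
cat >> h.py <<'E'
def ov(img,m,circs,crop,fn,scale=None):
    im=cv2.imread('pics/'+img); x0,y0,x1,y1=crop; s=min(800/(x1-x0),600/(y1-y0))
    M=cv2.resize(im[y0:y1,x0:x1],None,fx=s,fy=s,interpolation=cv2.INTER_CUBIC)
    th=np.linspace(0,2*np.pi,361)
    for (x,y,z,r,c) in circs:
        q=proj(np.c_[x+r*np.cos(th),y+r*np.sin(th),z+0*th],0,m)
        for a in q: cv2.circle(M,(int((a[0]+.5-x0)*s),int((a[1]+.5-y0)*s)),0,c,-1)
    cv2.imwrite('pics/'+fn,M[:600,:800])
E
python3 - <<'E'
from h import *
m=model('wrist');o=monitor.get_obs();R=cv2.Rodrigues(o['orientation'])[0]
d=o['ee_pos']+R@[-2.5,.4,1.7]; print(d)
ov('w5.png',m,[(543,-32,45,47,(255,0,0)),(543,-32,37,32.5,(0,0,255)),(d[0],d[1],d[2],42,(0,255,0))],(230,170,430,320),'w5o.png')
E
```

```text
[539.77962574 -31.91769128 113.82508666]
```

View pics/w5o.png

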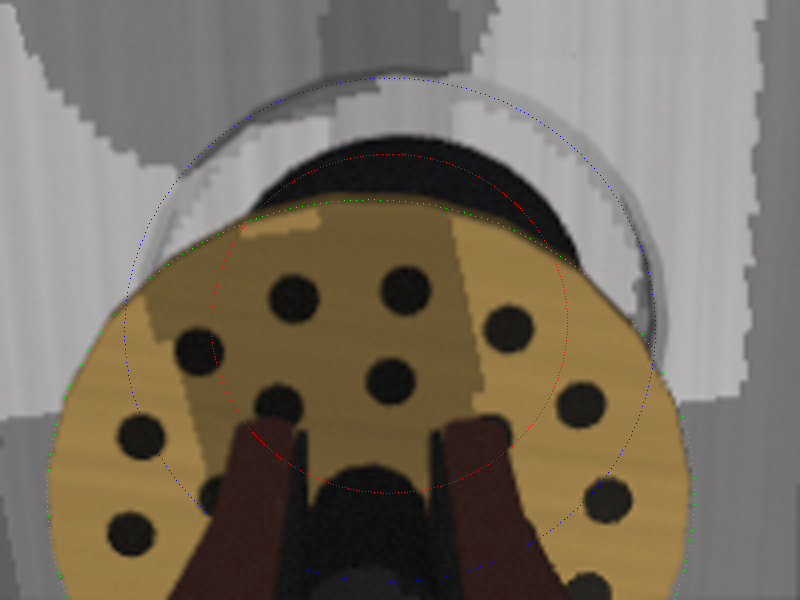

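Request:
{"api": "carry_out", "payload": {
  "targets": [
    [[0,0,0],[5,1.5,-20],4],
    [[0,0,0],[5,1.5,-42],4],
    [[0,0,0],[5,1.5,-42],4],
    [[0,0,0],[5,1.5,-42],4],
    [[0,0,0],[5,1.5,-42],4]
  ]
}}

```text
t: 7.32
ee_pos: [546.3, -27.8, 75.8]
orientation: [2.357, 2.076, 0.001]
ft_force: [0.5, 1.0, -1.7]
width: 15.4
```

```bash
python3 - <<'E'
from h import *
np.set_printoptions(precision=2,suppress=True)
o=monitor.get_obs();print(o['t'],o['ee_pos'],o['ft_force'],o['width']);R=cv2.Rodrigues(o['orientation'])[0];print(R)
m=model('wrist');shot('wrist','w6.png')
d=o['ee_pos']+R@[-2.5,.4,1.7]; print(d)
ov('w6.png',m,[(545,-30.4,45,47,(255,0,0)),(545,-30.4,45,45,(0,0,255)),(d[0],d[1],d[2],42,(0,255,0))],(230,190,430,340),'w6o.png')
E
```

```text
7.3167 [546.35 -27.84  75.81] [ 0.52  0.98 -1.69] 15.350750116224729
[[ 0.13  0.99  0.  ]
 [ 0.99 -0.13 -0.  ]
 [ 0.    0.   -1.  ]]
[546.43 -30.37  74.11]
```

View pics/w6o.png

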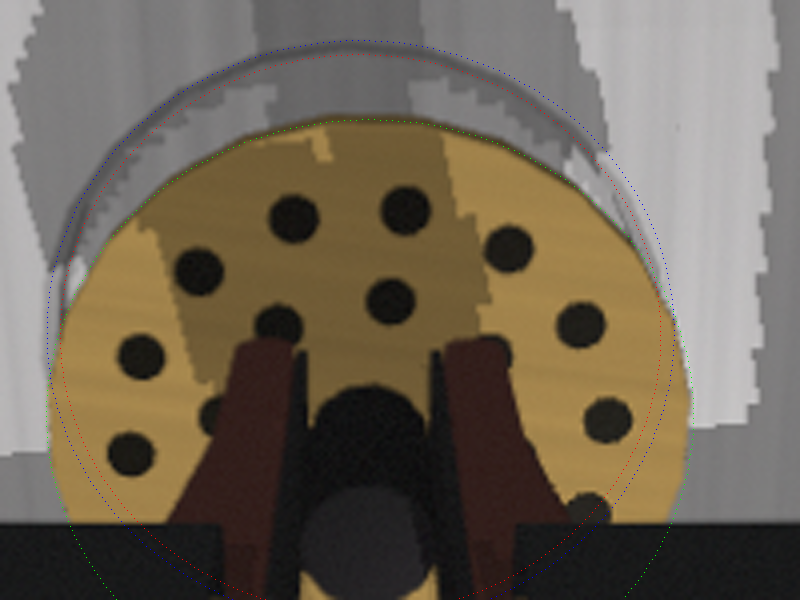

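Request:
{"api": "carry_out", "payload": {
  "targets": [
    [[0,0,0],[-1.8,0,-10],4],
    [[0,0,0],[-1.8,0,-18],4],
    [[0,0,0],[-1.8,0,-18],4],
    [[0,0,0],[-1.8,0,-18],4]
  ]
}}

```text
t: 7.7
ee_pos: [543.5, -28.2, 56.3]
orientation: [-2.358, -2.075, 0.001]
ft_force: [-0.3, 0.7, -2.2]
width: 15.3
```

```bash
python3 - <<'E'
from h import *
np.set_printoptions(precision=2,suppress=True)
o=monitor.get_obs();print(o['t'],o['ee_pos'],o['ft_force'],o['width']);R=cv2.Rodrigues(o['orientation'])[0];print(R)
m=model('wrist');shot('wrist','w7.png')
d=o['ee_pos']+R@[-2.5,.4,1.7]; print(d)
ov('w7.png',m,[(544.6,-30.4,45,47,(255,0,0)),(544.6,-30.4,45,45,(0,0,255)),(d[0],d[1],d[2],42,(0,255,0))],(230,190,430,340),'w7o.png')
E
```

```text
7.7 [543.51 -28.16  56.26] [-0.27  0.68 -2.19] 15.306276583419077
[[ 0.13  0.99 -0.  ]
 [ 0.99 -0.13  0.  ]
 [-0.   -0.   -1.  ]]
[543.59 -30.69  54.55]
```

View pics/w7o.png

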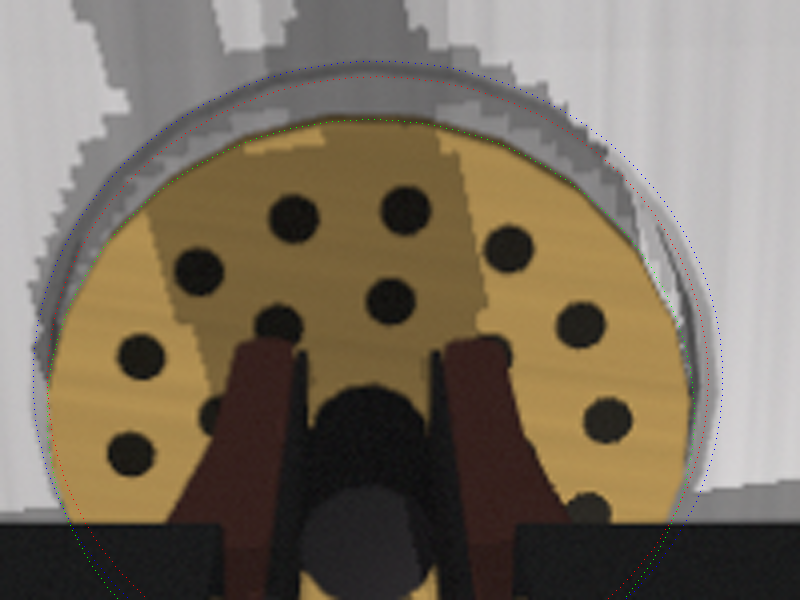

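The disk is within 1 mm of the recess rim in the picture (rim right edge about 716, left about 37). I'll lower it by feel.

Request:
{"api": "carry_out", "payload": {
  "targets": [
    [[0,0,0],[0.7,0,-3],4],
    [[0,0,0],[0.7,0,-6],4],
    [[0,0,0],[0.7,0,-8],4],
    [[0,0,0],[0.7,0,-8],4]
  ]
}}

```text
t: 8.08
ee_pos: [544.5, -28.2, 48.3]
orientation: [-2.358, -2.075, 0.001]
ft_force: [-0.2, -0.4, -2.2]
width: 15.1
```

Request:
{"api": "carry_out", "payload": {
  "targets": [
    [[0,0,0],[0,0,-2],4],
    [[0,0,0],[0,0,-3],4],
    [[0,0,0],[0,0,-3],4]
  ]
}}

```text
t: 8.33
ee_pos: [544.6, -28.2, 45.6]
orientation: [-2.358, -2.075, 0.0]
ft_force: [0.4, -0.0, -2.1]
width: 15.6
```

Request:
{"api": "carry_out", "payload": {
  "targets": [
    [[0,0,0],[0,0,-1],4],
    [[0,0,0],[0,0,-1],4],
    [[0,0,0],[0,0,-1],25],
    [[0,0,0],[0,0,-1],36],
    [[0,0,0],[0,0,-1],36],
    [[0,0,0],[0,0,-1],36]
  ]
}}

```text
t: 8.83
ee_pos: [544.9, -28.2, 45.0]
orientation: [2.358, 2.075, 0.0]
ft_force: [0.4, -0.1, 0.3]
width: 35.4
```

Request:
{"api": "carry_out", "payload": {
  "targets": [
    [[0,0,0],[0,0,20],40],
    [[0,0,0],[0,-10,60],40],
    [[0,0,0],[0,-30,100],40],
    [[0,0,0],[0,-60,130],40],
    [[0,0,0],[0,-60,130],40]
  ]
}}

```text
t: 9.25
ee_pos: [548.4, -91.6, 180.8]
orientation: [2.353, 2.068, 0.009]
ft_force: [0.4, 0.1, -0.0]
width: 39.9
```

```bash
python3 - <<'E'
from h import *
np.set_printoptions(precision=2,suppress=True)
o=monitor.get_obs();print(o['t'],o['ee_pos'],o['ft_force'],o['width'])
m=model('wrist');shot('wrist','w8.png')
c=(544.5,-30.5)
ov('w8.png',m,[(*c,45,47,(255,0,0)),(*c,43,42,(0,255,0)),(*c,71,8,(0,0,255))],(260,60,460,210),'w8o.png')
for q in('nose_nominal','gate_fin','strainer'):
    for r in place_of(q,'wrist'): print(q,round(r['confidence'],2),toworld(r['point'],0,m))
E
```

```text
9.25 [548.45 -91.6  180.84] [ 0.4   0.12 -0.05] 39.92556476240373
nose_nominal 0.74 [551.78  40.44  77.19]
gate_fin 0.77 [ 524.96 -226.06  117.41]
strainer 0.74 [544.96 -33.63  37.9 ]
```

View pics/w8.png

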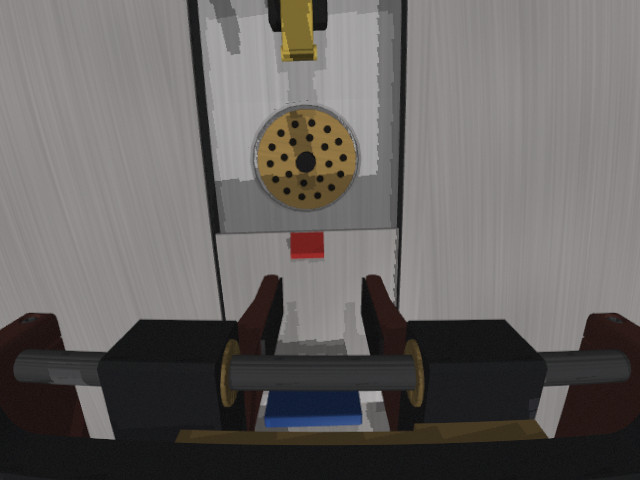

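View pics/w8o.png

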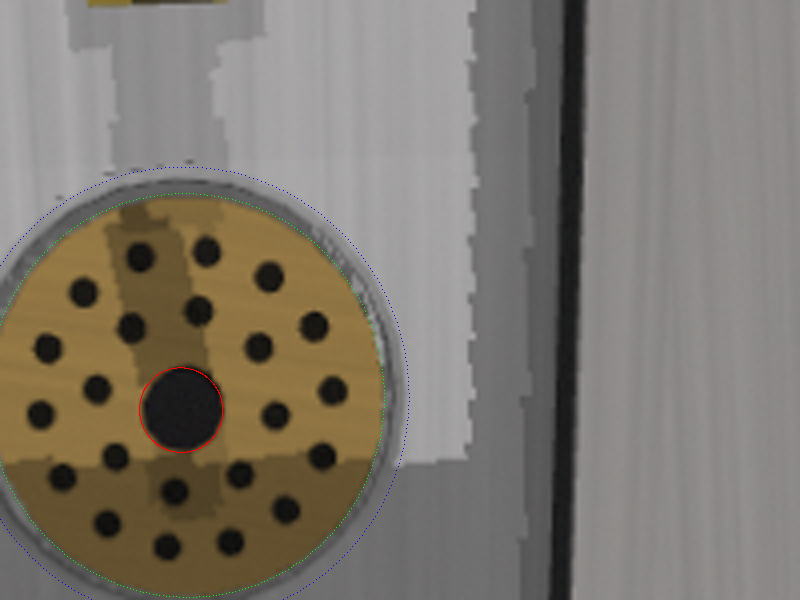

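The disk lies concentric and flat. The red circle drawn for a 71 mm knob-top height matches at px (305,161). Next: where the nose and gate edge are, then the gate push.

```bash
python3 - <<'E'
from h import *
np.set_printoptions(precision=1,suppress=True)
m=model('wrist');o=monitor.get_obs()
print('nose',onz([[300,55],[300,60]],79,0,m))
e=onz([[218,234],[397,229]],79,0,m);print('gate edge',e)
print('lug',onz([[307,233],[307,253]],89,0,m),onz([[307,258]],79,0,m))
print('fin top front edge',onz([[265,420],[361,418]],119,0,m),onz([[265,425],[361,423]],119,0,m))
d=np.diff(e,axis=0)[0];print(np.degrees(np.arctan2(d[1],d[0])))
s=place_of('gate_fin','top');print([toworld(r['point'],'top') for r in s])
E
```

```text
nose [[546.2  46.4  79. ]
 [545.8  43.2  79. ]]
gate edge [[465.2 -70.5  79. ]
 [602.5 -84.1  79. ]]
lug [[534.4 -75.9  89. ]
 [532.3 -91.3  89. ]] [[530.8 -98.6  79. ]]
fin top front edge [[ 482.6 -214.4  119. ]
 [ 557.6 -221.7  119. ]] [[ 481.7 -219.4  119. ]
 [ 557.2 -226.7  119. ]]
-5.672098547338001
[array([ 522. , -232.6,  115.2])]
```

Request:
{"api": "carry_out", "payload": {
  "targets": [
    [[0,0,0],[-28,-198,0],0],
    [[0,0,0],[-28,-198,0],0],
    [[0,0,0],[-28,-198,0],0],
    [[0,0,0],[-28,-198,0],0],
    [[0,0,0],[-28,-198,0],0],
    [[0,0,0],[-28,-198,0],0],
    [[0,0,0],[-28,-198,0],0]
  ]
}}

```text
t: 10.08
ee_pos: [515.8, -286.4, 172.8]
orientation: [-2.358, -2.071, 0.001]
ft_force: [-0.6, 1.3, 0.1]
width: 0.7
```

```bash
python3 - <<'E'
from h import *
np.set_printoptions(precision=1,suppress=True)
o=monitor.get_obs();print(o['t'],o['ee_pos'],o['ft_force'],o['width'])
m=model('wrist');shot('wrist','w9.png')
for q in('gate_fin',):
    for r in place_of(q,'wrist'): print(q,round(r['confidence'],2),toworld(r['point'],0,m))
E
```

```text
10.0833 [ 515.8 -286.4  172.8] [-0.6  1.3  0.1] 0.6768173407323159
gate_fin 0.88 [ 526.3 -227.9  117.2]
```

View pics/w9.png

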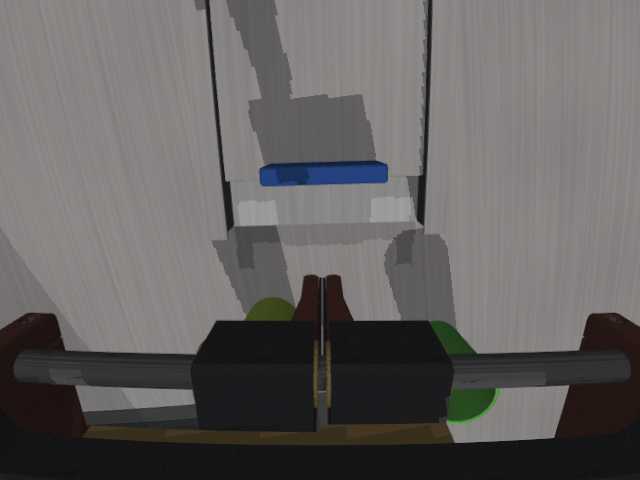

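The blue fin is at px (262-388, 162-185), centred on the closed fingers at px 322. I'll descend behind it.

Request:
{"api": "carry_out", "payload": {
  "targets": [
    [[0,0,0],[4,6,-40],0],
    [[0,0,0],[4,6,-78],0],
    [[0,0,0],[4,6,-78],0],
    [[0,0,0],[4,6,-78],0]
  ]
}}

```text
t: 10.52
ee_pos: [519.5, -277.6, 95.0]
orientation: [-2.352, -2.074, 0.003]
ft_force: [0.7, 0.2, 0.6]
width: 0.4
```

Request:
{"api": "carry_out", "payload": {
  "targets": [
    [[0,0,0],[1,10,0],0],
    [[0,0,0],[2,18,0],0],
    [[0,0,0],[2.4,24,0],0],
    [[0,0,0],[2.8,28,0],0]
  ]
}}

```text
t: 10.85
ee_pos: [524.5, -251.3, 98.6]
orientation: [2.356, 2.075, 0.002]
ft_force: [-0.3, -0.2, -0.2]
width: 0.6
```

Request:
{"api": "carry_out", "payload": {
  "targets": [
    [[0,0,0],[0,6,-2],0],
    [[0,0,0],[1,12,-4],0],
    [[0,0,0],[1,18,-4],0],
    [[0,0,0],[1,24,-4],0]
  ]
}}

```text
t: 11.18
ee_pos: [526.4, -229.0, 93.7]
orientation: [2.355, 2.072, 0.002]
ft_force: [3.8, -5.4, 0.2]
width: 0.4
```

Request:
{"api": "carry_out", "payload": {
  "targets": [
    [[0,0,0],[1,8,0],0],
    [[0,0,0],[2,16,0],0],
    [[0,0,0],[2.4,24,0],0],
    [[0,0,0],[3.2,32,0],0],
    [[0,0,0],[4,40,0],0],
    [[0,0,0],[4.8,48,0],0],
    [[0,0,0],[5.6,56,0],0]
  ]
}}

```text
t: 11.77
ee_pos: [532.0, -172.8, 93.7]
orientation: [2.355, 2.072, 0.002]
ft_force: [2.5, -6.3, 1.6]
width: 0.4
```

Request:
{"api": "carry_out", "payload": {
  "targets": [
    [[0,0,0],[0.6,8,0],0],
    [[0,0,0],[1.2,16,0],0],
    [[0,0,0],[2,24,0],0],
    [[0,0,0],[2.6,32,0],0],
    [[0,0,0],[3,38,0],0]
  ]
}}

```text
t: 12.18
ee_pos: [535.2, -134.5, 93.6]
orientation: [2.355, 2.073, 0.003]
ft_force: [3.0, -5.6, -0.1]
width: 0.4
```

Request:
{"api": "carry_out", "payload": {
  "targets": [
    [[0,0,0],[0.3,3,0],0],
    [[0,0,0],[0.6,6,0],0]
  ]
}}

```text
t: 12.35
ee_pos: [535.4, -128.5, 93.5]
orientation: [2.356, 2.073, 0.003]
ft_force: [2.5, -6.0, 1.6]
width: 0.7
```

Request:
{"api": "carry_out", "payload": {
  "targets": [
    [[0,0,0],[0.2,2,0],0],
    [[0,0,0],[0.4,4,0],0]
  ]
}}

```text
t: 12.52
ee_pos: [535.7, -124.6, 93.5]
orientation: [2.356, 2.073, 0.003]
ft_force: [2.2, -4.9, 1.1]
width: 0.4
```

Request:
{"api": "carry_out", "payload": {
  "targets": [
    [[0,0,0],[0.2,2,0],0],
    [[0,0,0],[0.4,4,0],0]
  ]
}}

```text
t: 12.68
ee_pos: [536.1, -121.3, 93.6]
orientation: [2.355, 2.073, 0.001]
ft_force: [1.1, -12.4, 1.2]
width: 0.4
```

Request:
{"api": "carry_out", "payload": {
  "targets": [
    [[0,0,0],[0.2,2,0],0],
    [[0,0,0],[0.4,4,0],0]
  ]
}}

```text
t: 12.85
ee_pos: [536.5, -118.0, 93.6]
orientation: [2.354, 2.073, 0.001]
ft_force: [0.8, -12.9, 0.2]
width: 0.4
```

Request:
{"api": "carry_out", "payload": {
  "targets": [
    [[0,0,0],[0.2,2,0],0],
    [[0,0,0],[0.4,4,0],0]
  ]
}}

```text
t: 13.02
ee_pos: [536.8, -114.1, 93.6]
orientation: [2.354, 2.073, 0.001]
ft_force: [0.3, -12.0, 1.1]
width: 0.5
```

Request:
{"api": "carry_out", "payload": {
  "targets": [
    [[0,0,0],[0.2,2,0],0],
    [[0,0,0],[0.3,3,0],0]
  ]
}}

```text
t: 13.18
ee_pos: [537.2, -111.0, 93.6]
orientation: [2.354, 2.073, 0.001]
ft_force: [2.0, -12.4, 0.5]
width: 0.4
```

Request:
{"api": "carry_out", "payload": {
  "targets": [
    [[0,0,0],[0.2,1.5,0],0],
    [[0,0,0],[0.3,3,0],0]
  ]
}}

```text
t: 13.35
ee_pos: [537.4, -107.7, 93.5]
orientation: [2.355, 2.073, 0.001]
ft_force: [2.2, -8.3, 0.9]
width: 0.5
```

Request:
{"api": "carry_out", "payload": {
  "targets": [
    [[0,0,0],[0.2,2,0],0]
  ]
}}

```text
t: 13.43
ee_pos: [537.7, -105.4, 93.5]
orientation: [2.356, 2.073, 0.002]
ft_force: [2.7, -6.5, 1.6]
width: 0.1
```

Request:
{"api": "carry_out", "payload": {
  "targets": [
    [[0,0,0],[0.2,2,0],0]
  ]
}}

```text
t: 13.52
ee_pos: [537.9, -103.2, 93.5]
orientation: [2.356, 2.073, 0.002]
ft_force: [2.5, -6.2, 1.5]
width: 0.5
```

Request:
{"api": "carry_out", "payload": {
  "targets": [
    [[0,0,0],[0.2,2,0],0]
  ]
}}

```text
t: 13.6
ee_pos: [538.1, -101.2, 93.5]
orientation: [2.356, 2.073, 0.002]
ft_force: [2.2, -7.4, 1.3]
width: 0.6
```

```bash
python3 - <<'E'
from h import *
np.set_printoptions(precision=1,suppress=True)
o=monitor.get_obs();print(o['t'],o['ee_pos'],o['ft_force'])
shot('wrist','w10.png');shot('scene','s10.png')
a=cv2.imread('pics/w10.png')[0:300,170:470];b=cv2.imread('pics/s10.png')[150:310,240:420]
cv2.imwrite('pics/c10.png',np.hstack([cv2.resize(a,(400,400)),cv2.resize(b,(400,400),interpolation=cv2.INTER_CUBIC)]))
E
```

```text
13.6 [ 538.1 -101.2   93.5] [ 2.2 -7.4  1.3]
```

View pics/c10.png

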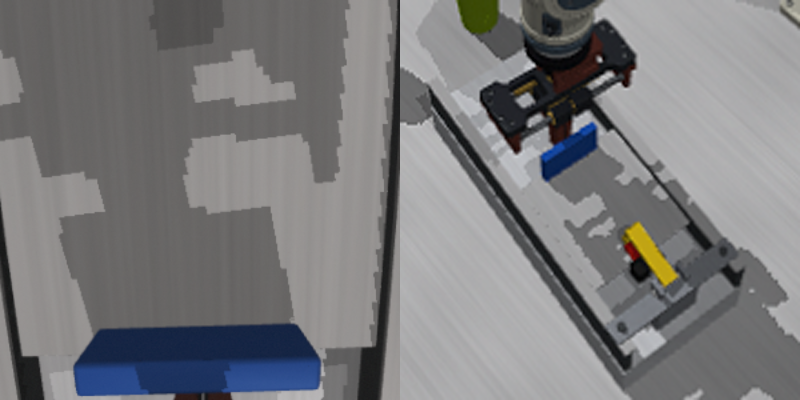

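The scene crop shows the red lug under the yellow nose, with the nose still raised. I'll continue in small steps.

Request:
{"api": "carry_out", "payload": {
  "targets": [
    [[0,0,0],[0.2,2,0],0]
  ]
}}

```text
t: 13.78
ee_pos: [538.3, -99.3, 93.5]
orientation: [2.356, 2.073, 0.002]
ft_force: [2.3, -7.8, 1.5]
width: -0.0
```

Request:
{"api": "carry_out", "payload": {
  "targets": [
    [[0,0,0],[0.1,1.5,0],0]
  ]
}}

```text
t: 13.87
ee_pos: [538.4, -97.8, 93.5]
orientation: [2.355, 2.073, 0.002]
ft_force: [2.8, -10.5, 0.9]
width: 0.5
```

Request:
{"api": "carry_out", "payload": {
  "targets": [
    [[0,0,0],[0.1,1.5,0],0]
  ]
}}

```text
t: 13.95
ee_pos: [538.5, -96.6, 93.5]
orientation: [2.355, 2.073, 0.001]
ft_force: [1.6, -11.3, 1.5]
width: 0.3
```

Request:
{"api": "carry_out", "payload": {
  "targets": [
    [[0,0,0],[0.1,1,0],0]
  ]
}}

```text
t: 14.03
ee_pos: [538.6, -95.8, 93.6]
orientation: [2.354, 2.073, 0.001]
ft_force: [2.3, -12.3, 1.3]
width: 0.4
```

```bash
python3 - <<'E'
from h import *
shot('scene','s11.png')
cv2.imwrite('pics/c11.png',cv2.resize(cv2.imread('pics/s11.png')[200:310,290:420],(780,600),interpolation=cv2.INTER_CUBIC))
E
```

```text
(no output)
```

View pics/c11.png

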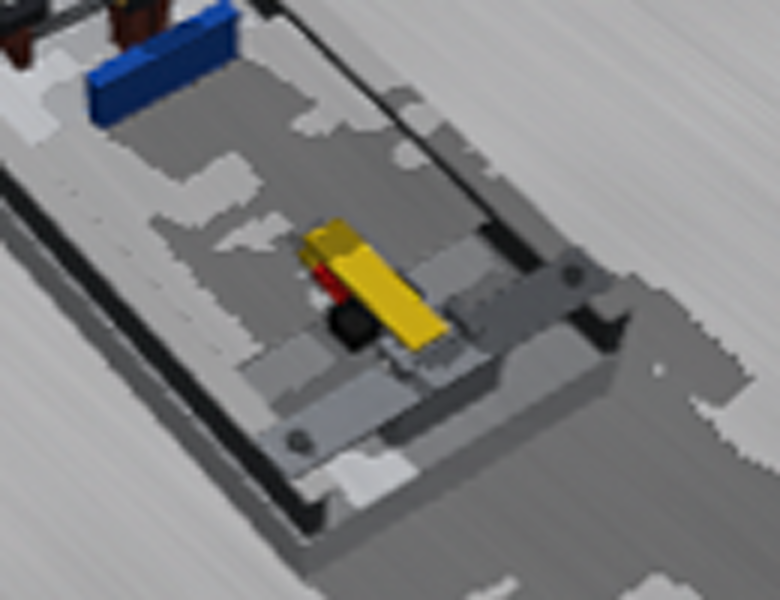

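Request:
{"api": "carry_out", "payload": {
  "targets": [
    [[0,0,0],[0.1,1,0],0]
  ]
}}

```text
t: 14.17
ee_pos: [538.7, -95.0, 93.6]
orientation: [2.354, 2.073, 0.001]
ft_force: [3.0, -13.0, 1.1]
width: 0.2
```

Request:
{"api": "carry_out", "payload": {
  "targets": [
    [[0,0,0],[0.1,1,0],0]
  ]
}}

```text
t: 14.25
ee_pos: [538.8, -94.1, 93.6]
orientation: [2.354, 2.073, 0.001]
ft_force: [2.5, -14.7, 1.8]
width: 0.5
```

```bash
python3 - <<'E'
from h import *
shot('scene','s12.png')
f=lambda n:cv2.resize(cv2.imread('pics/'+n)[225:285,325:385],(400,400),interpolation=cv2.INTER_CUBIC)
cv2.imwrite('pics/c12.png',np.hstack([f('s11.png'),f('s12.png')]))
E
```

```text
(no output)
```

View pics/c12.png

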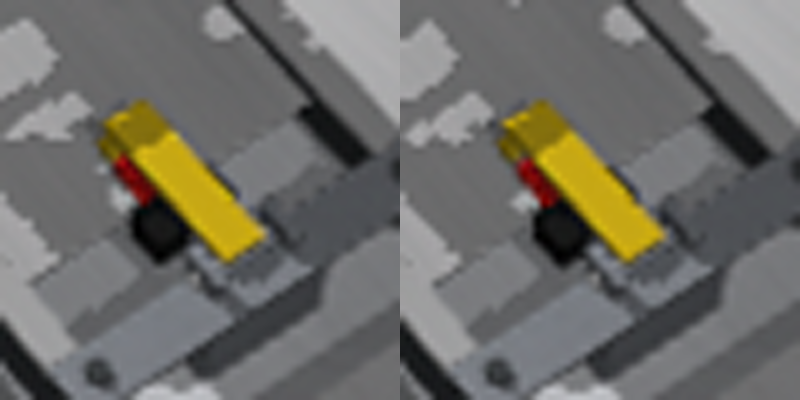

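```bash
python3 - <<'E'
from h import *
f=lambda n:cv2.resize(cv2.imread('pics/'+n)[230:275,330:375],(400,400),interpolation=cv2.INTER_CUBIC)
cv2.imwrite('pics/c13.png',np.hstack([f('scene0.png'),f('s12.png')]))
for n in('scene0','s10','s11','s12'):
    h=cv2.cvtColor(cv2.imread(f'pics/{n}.png'),cv2.COLOR_BGR2HSV)[225:285,325:385]
    y,x=np.nonzero((h[...,0]>20)&(h[...,0]<32)&(h[...,1]>150)&(h[...,2]>60));print(n,len(x),x.min()+325,x.max()+325,y.min()+225,y.max()+225,x.mean()+325,y.mean()+225)
E
```

```text
scene0 206 340 363 240 263 351.68446601941747 251.56796116504853
s10 227 340 364 239 264 351.9867841409692 250.90748898678413
s11 215 340 363 240 263 351.4976744186047 251.37674418604652
s12 217 340 363 240 263 351.53456221198155 251.35944700460828
```

View pics/c13.png

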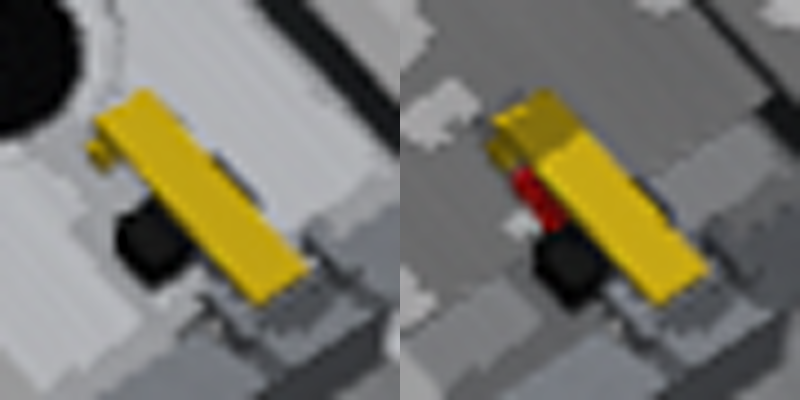

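The catch is back down. Its outline in s12 matches the start picture, while in s10 it was raised, so it clicked between s10 and s11. Force is about 15 N, so the buffer is about 8 mm in. I'll back off.

Request:
{"api": "carry_out", "payload": {
  "targets": [
    [[0,0,0],[-0.2,-2,0],0],
    [[0,0,0],[-0.5,-5,0],0],
    [[0,0,0],[-1.5,-15,0],0],
    [[0,0,0],[-3,-30,0],0],
    [[0,0,0],[-3,-30,0],0]
  ]
}}

```text
t: 14.72
ee_pos: [533.6, -123.6, 92.6]
orientation: [-2.359, -2.074, 0.001]
ft_force: [-0.9, -0.1, -0.5]
width: 0.2
```

Request:
{"api": "carry_out", "payload": {
  "targets": [
    [[0,0,0],[0,0,40],0],
    [[0,0,0],[0,0,80],0],
    [[0,0,0],[0,-20,120],0],
    [[0,0,0],[0,-60,130],0],
    [[0,0,0],[0,-60,130],0],
    [[0,0,0],[0,-60,130],0]
  ]
}}

```text
t: 15.22
ee_pos: [534.3, -183.4, 223.6]
orientation: [2.361, 2.071, 0.002]
ft_force: [-1.1, 0.2, -1.3]
width: 0.4
```

```bash
python3 - <<'E'
from h import *
np.set_printoptions(precision=1,suppress=True)
o=monitor.get_obs();print(o['t'],o['ee_pos'],o['ft_force'],o['qvel'])
shot('scene','s14.png');shot('wrist','w14.png')
f=lambda n:cv2.resize(cv2.imread('pics/'+n)[170:310,270:410],(400,400),interpolation=cv2.INTER_CUBIC)
cv2.imwrite('pics/c14.png',np.vstack([np.hstack([f('s12.png'),f('s14.png')])]))
for n in('scene0','s10','s12','s14'):
    im=cv2.cvtColor(cv2.imread(f'pics/{n}.png'),cv2.COLOR_BGR2HSV);h=im[225:285,325:385]
    y,x=np.nonzero((h[...,0]>20)&(h[...,0]<32)&(h[...,1]>150)&(h[...,2]>60));print(n,len(x),x.mean()+325,y.mean()+225)
    y,x=np.nonzero((h[...,0]<8)&(h[...,1]>150)&(h[...,2]>60));print(' red',len(x),x.mean()+325,y.mean()+225) if len(x) else 0
    h=im[160:250,260:345];y,x=np.nonzero((h[...,0]>105)&(h[...,0]<125)&(h[...,1]>150)&(h[...,2]>60));print(' blue',len(x),x.max()+260,y.max()+160)
E
```

```text
15.2167 [ 534.3 -183.4  223.6] [-1.1  0.2 -1.3] [ 0.  0.  0.  0. -0.  0.]
scene0 206 351.68446601941747 251.56796116504853
 blue 277 297 187
s10 227 351.9867841409692 250.90748898678413
 red 22 343.8181818181818 250.13636363636363
 blue 268 327 221
s12 217 351.53456221198155 251.35944700460828
 red 17 345.3529411764706 252.2941176470588
 blue 272 329 222
s14 204 351.8382352941176 251.60784313725492
 red 15 344.4 251.2
 blue 270 328 221
```

View pics/c14.png

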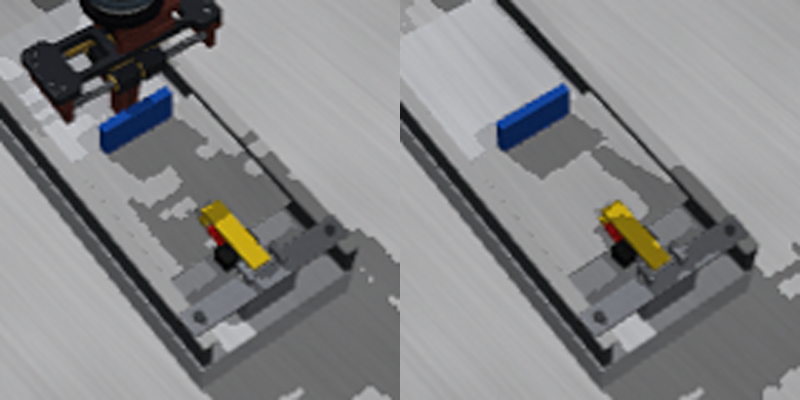

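View pics/s14.png

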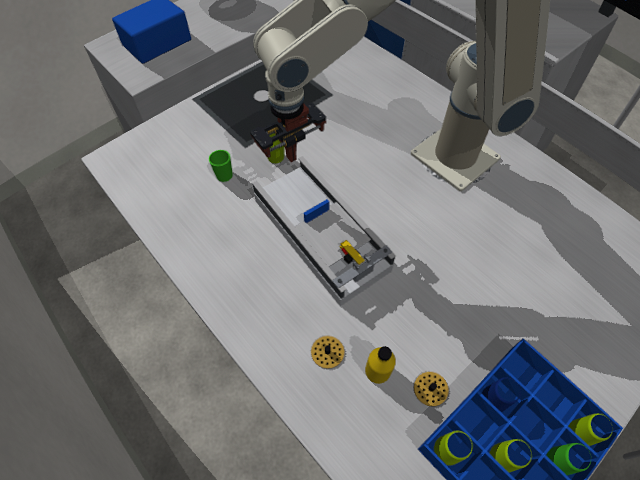

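View pics/w14.png

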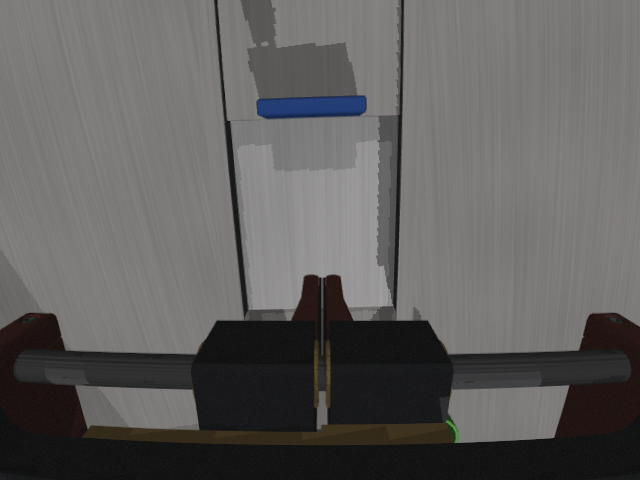

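```bash
python3 - <<'E'
from h import *
f=lambda n:cv2.resize(cv2.imread('pics/'+n)[230:270,332:372],(400,400),interpolation=cv2.INTER_NEAREST)[:300]
cv2.imwrite('pics/c15.png',np.vstack([np.hstack([f('scene0.png'),f('s10.png')]),np.hstack([f('s12.png'),f('s14.png')])]))
E
```

```text
(no output)
```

View pics/c15.png

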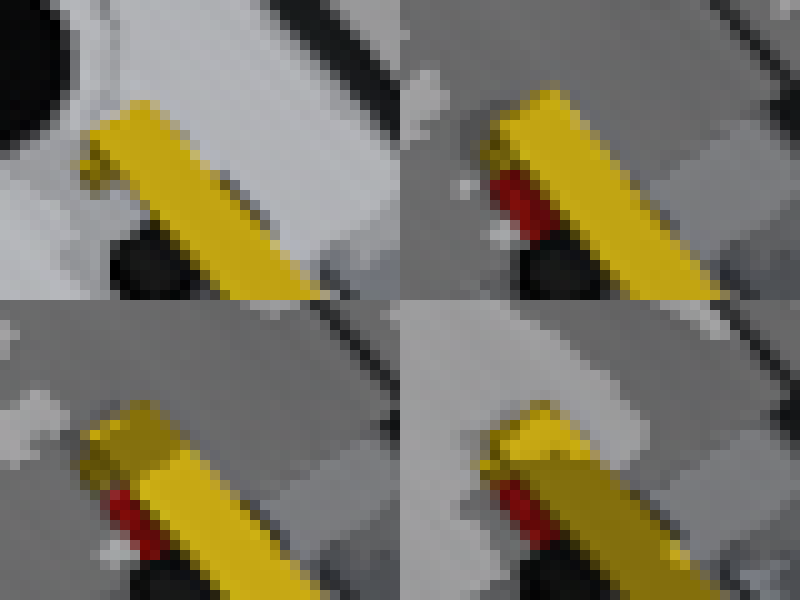

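Request:
{"api": "carry_out", "payload": {
  "targets": [
    [[0,0,0],[12,40,0],0],
    [[0,0,0],[12,80,-20],0],
    [[0,0,0],[12,100,-30],0],
    [[0,0,0],[12,100,-40],0],
    [[0,0,0],[12,100,-40],0],
    [[0,0,0],[12,100,-40],0]
  ]
}}

```text
t: 15.82
ee_pos: [545.3, -81.6, 181.5]
orientation: [-2.355, -2.075, 0.003]
ft_force: [0.2, -0.2, -0.1]
width: 0.0
```

```bash
python3 - <<'E'
from h import *
np.set_printoptions(precision=1,suppress=True)
o=monitor.get_obs();print(o['t'],o['ee_pos'],o['ft_force'])
m=model('wrist');shot('wrist','w16.png')
im=cv2.imread('pics/w16.png');cv2.imwrite('pics/w16c.png',cv2.resize(im[0:200,200:420],(660,600),interpolation=cv2.INTER_CUBIC))
for q in('nose_nominal','gate_fin'):
    for r in place_of(q,'wrist'): print(q,round(r['confidence'],2),toworld(r['point'],0,m))
E
```

```text
15.8167 [545.3 -81.6 181.5] [ 0.2 -0.2 -0.1]
nose_nominal 0.89 [556.5  40.9  77.3]
gate_fin 0.55 [542. -77. 119.]
```

View pics/w16c.png

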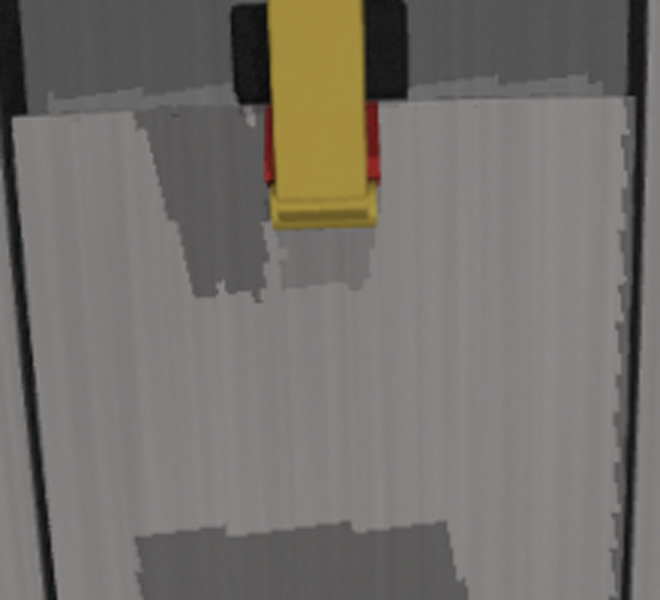

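The lug ends at crop row 182 and the nose sits behind it, at rows 195-228, so the gate is latched. One last check of the cups and bottle.

```bash
python3 - <<'E'
from h import *
np.set_printoptions(precision=1,suppress=True)
shot('top','t17.png')
for q in('cup_a','detergent'):
    for r in place_of(q,'top'): print(q,round(r['confidence'],2),toworld(r['point'],'top'))
E
```

```text
cup_a 0.59 [ 448.8 -388.7    2.3]
cup_a 0.26 [547.6  42.4  78.7]
detergent 0.92 [703.  329.2  -2.1]
```

View pics/t17.png

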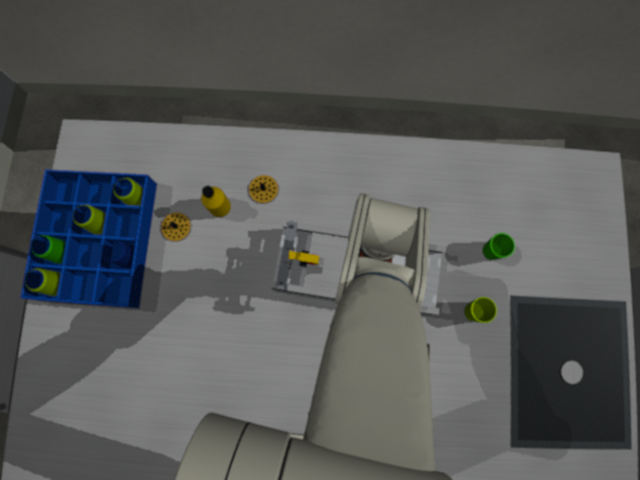

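Both cups, at px (499,246) and (482,310), and the bottle at (216,202) stand where they were. The hand is clear, 60 mm above the fin.

```bash
python3 - <<'E'
from h import *
print(order.close_job())
E
```

```text
the job is handed in; nothing more can be done
None
```

The strainer is back in the mouth, the gate is latched shut over it, and I handed the job in at about 16 s of the 64 s allowed.

- **Strainer:** I took the disk nearest the base, at about (500, 375), and gripped it by its knob. I lowered it into the recess without touching the rim and released it. The wrist picture afterwards showed it concentric and flat, with the knob top at the seated height.
- **Gate:** I pushed the fin with closed fingers, at about 6 N sliding and up to 13 N while the catch was lifting. I did not feel the click as a dip in force. I saw it afterwards in the scene picture, so I went 2–3 mm past it and stopped at about 15 N. By force the buffer was about 8–9 mm in, well under 20 mm.
- **Last checks:** After I backed off, the catch outline matched its "down" picture, and a wrist close-up showed the nose behind the lug. I did not pull on the gate to test the latch. In the top picture the cups and bottle stand where they were, though the network missed the darker cup and I confirmed that one by eye. The hand ended clear of everything, with about 0 N measured.
- **Disagreements:** The cameras and networks differed by up to 8 mm on where the mouth was, so I aligned the disk to the rim in the wrist pictures instead.

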